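# Feel out a mould clamp gap with a taper gauge

## Robot

A 6-joint arm with a two-finger parallel gripper is mounted at the origin on the work surface. World frame = base frame: x ahead of the robot, y to its left, z up, the work surface at z = 0. Lengths are in m, angles in rad, forces in N, time in s.
With the tool pointing down it reaches from about 0.35 to 0.975 m from the base axis. Payload 7.1 kg.
Tool frame: the origin (TCP) lies midway between the tips of the shut fingers; the grasp point (between the pads) lies 19 mm behind it; z points along the fingers, y is the line along which they close (so a half turn about z gives the same grasp; the last joint's range is limited). The gripper opens to 88 mm and grips with 3 to 60 N. Pads are 20 mm wide; open, the fingers measure 115 mm over their backs; the gripper's body (75 mm by 178 mm) begins 61 mm behind the grasp point.
Start: joints at [-1.314, 0.423, 1.63, -0, 1.089, -0.019], TCP at [0.17, -0.601, 0.196] pointing down, gripper open.
Joint ranges: [-3, 3], [-0.9, 2.11], [0.09, 2.58], [-1.31, 4.45], [0.11, 2.69], [-2.54, 2.54]. Speed limits (rad/s): [2.39, 2.39, 3.01, 3.14, 3.14, 3.14].

## Interface

Orientations are given as a unit quaternion [x, y, z, w].
In Python, from workcell import arm gives the robot as it stands.
- The arm moves only by the shell command python3 -m inch 'ROWS' [OPENING]. ROWS is JSON, a list of rows, each a list of 2 entries, a list of its own where there are three numbers: the shift along the world's x, y, z each as a share of 500 mm, from -1 to 1, then the turn about the world's z as a share of 180 degrees, from -1 to 1. A call has exactly 8 rows; each row is the pose to reach, as a shift and turn from the pose commanded when the call began, turning the shorter way round; what a row does not reach only later rows make up. A row lasts 1/10 s, in which the tool goes at most 50 mm and 8.59 degrees, less where a joint would pass 70% of its speed; a pose out of reach is approached as far as the arm can. A call with a number of a shift or a turn outside -1 to 1 is refused whole. A call with a gripper value outside its range is refused whole. OPENING is the opening, from -1 (shut) to 1 (fully open), set as the call begins (- or left out, the last holds). The fingers move at their own pace and stop on an object; the grip force is fixed at half the most. Time passes only in rows, so rows that repeat a pose let the fingers close, or fill a call up. It gives the time, the measured TCP pose, the force, the opening and the grip force at its end, in the units of the state.
- arm.sense(): the state, without advancing time (a new reading comes with each control period).
- arm.camera(name): name is "scene" or "top" or "wrist"; returns (picture, depth): 400x640x3 uint8, blue, green, red; 400x640 float32, m along the optical axis (not along the pixel's ray), 0 where there is no reading.
- arm.calibration(name): a dict with "fx", "fy", "cx", "cy" (pixels), "k1" (the pictures are not rectified: a ray, as slopes to the right and down, at radius r is drawn at 1 + k1 r^2 times it, then the intrinsics apply), "rvec" (rotation vector, rad) and "tvec" (3), from world to camera coordinates, as OpenCV has them; the wrist camera has in their place "T_tool_cam" (4x4, takes a point from camera to tool coordinates, whose origin is the TCP and whose axes are the flange's). Camera axes: x right, y down, z forward; pixel columns grow to the right and rows downward; lengths in m; the calibration is good to about 2 mm. A picture is of the moment at which its call begins: read the wrist's pose just before it. calibration takes no time and is no camera call.
- arm.hand_in(): hands the job in; it is judged then, once.
Trained networks look in the newest picture that a camera, given by its name, has taken for a name from the list of things; names that differ only in an ending like _2 or _b are one class to them, and where a whole thing is asked for, a point or a joint stands for the part that bears it (a point fixed in the world has none). Each returns a list of dicts, best first, with "confidence" (0 to 1); they miss things now and then, are a little off and sometimes report something else, mostly with a low value. They report only what shows in the picture. A call takes as long as a camera call. They do not tell look-alikes from the thing itself.
- arm.regions_of(target, camera): "pixels" (400x640 bool, what is visible of it) and "extent" ([left, top, width, height] in pixels, round what is visible of it).
The state is a dict: "clock": time; "joint_pos": joint angles; "joint_velocities": joint speeds; "tau": joint torques, N m; "tcp_pos": TCP position; "ee_rot": TCP orientation; "force": force on the tool from outside, world axes, zero at the start; "moment": the same for the moment, N m; "opening": finger opening in m; "gripper_force": force on a finger pad.
Only numpy, scipy, OpenCV 4.12 (cv2) and the standard library are available. Lean on these libraries where they do the work, as an engineer would, in place of code of your own. Each camera call takes 0.05 s, during which the arm holds its last target. There are 200 camera calls.

## Task

Take the wooden cover strip off the top of the mould clamp and leave it lying in the grey tray. Then draw the red-handled taper gauge out of its block and slide its blade, upright and blade down, into the gap between the steel and the brass plate until it drags snugly on both, without forcing the sprung brass plate far back. Finish while still holding the gauge by its handle at that depth; leave the jar, maquette and hammer alone.

Things in the scene. Friction and masses are not known exactly. Their poses are not given: they have to be found in the camera images.
- strip_mid (a point): Centre of the loose wooden cover strip, 30 x 90 x 24 mm (x, y, z of its own axes), about 50 g. It starts lying along the gap on top of the clamp, hiding it.
- tray: Grey open tray, 170 x 140 x 25 mm (its x, y, z), walls and floor 5 mm thick, heavy. Origin: centre of its underside.
- block: Dark wooden block in which the gauge stands, 90 x 80 x 90 mm high, fixed; its through slot is 16 mm (x) by 34 mm (y). Origin: centre of its underside. It and the tray stand on opposite sides of the clamp, either way round.
- gauge: Taper gauge, loose, about 120 g: a red handle 24 mm (x) by 44 mm (y) by 50 mm high over a steel blade 24 mm wide (y) and 80 mm long that points down. The blade is a symmetric wedge: 2.5 mm thick (x) at the tip, 9.7 mm at the handle (0.09 mm per mm). Origin: centre of the handle's underside, z up. It starts standing in the block, the handle's underside resting on the block's top.
- gauge_handle (a point): Centre of the gauge's handle, 25 mm above the handle's underside.
- gauge_tip (a point): Tip of the gauge's blade, 80 mm below the handle's underside.
- clamp: Mould clamp, fixed on the bench: green base 180 x 120 x 12 mm with two upright plates 100 mm long (along y) and 84 mm high, their tops 96 mm above the bench. The gap between them runs along the clamp's y and is open at the top; the gap's width is along x. Origin: underside of the base, near the middle. Beyond the brass plate stand a dark jaw and a post with a screw, lower than the plates.
- fixed_plate: The rigid steel plate, 28 mm thick, on the clamp's -x side of the gap. Origin 12 mm above the bench.
- fixed_edge (a point): On the gap-side face of the steel plate, level with its top, at the middle of its length. Axes as the clamp's. Each plate's top inner edge is bevelled 4 x 4 mm, so the parallel gap begins 4 mm lower.
- sprung_edge (a point): The same point on the sprung brass plate, 11 mm thick, on the clamp's +x side of the gap; it is pushed back (+x of the clamp) against springs of 3 N per mm. The gap's centre line lies half-way between these two points; the parallel gap is as wide as their distance in clamp x (4 to 6 mm).
- face (a joint): How far the brass plate has been pushed back, m: 0 at rest, at most 0.007. The gauge is snug when it presses on both plates and this lies between 0.0003 and 0.003; usually a downward push of about 4 to 8 N on the gauge does it.
- jaw (a joint): Setting of the jaw that carries the brass plate, m; it does not move under hand forces. Width of the empty gap = 0.004 + this.
- jar: Bystander: amber jar with a white cap, 60 mm wide, 80 mm high.
- maquette: Bystander: terracotta maquette on a 60 mm square wooden foot, 100 mm high.
- mallet: Bystander: hammer lying on the bench.
- strip: The same strip; origin: centre of its underside.
Things that resemble listed ones, but are neither listed nor needed, are in the scene too. Leave any purple or white look-alike of the strip alone.

How it is judged:
On the way, in this order (a step that is already met when the one before it is completed fails the run):
1. the cover strip lies in the tray, let go (x of strip_mid in the frame of tray between -0.08 and 0.08 m and y of strip_mid in the frame of tray between -0.065 and 0.065 m and z of strip_mid in the frame of tray below 0.03 m and contact force between the fingers and strip below 0.1 N and linear speed of strip below 0.03 m/s), for 0.2 s.
2. the gauge is held with its blade clear of the block (height (world z) of gauge_tip above 0.093 m and contact force between the fingers and gauge above 1 N), for 0.1 s.
At the end, for the whole second after the job is handed in: Strip in the tray, let go. Gauge gripped by the fingers and still, upright within 0.12 rad, tip between the plates, 15 mm or more below their top and within 38 mm of mid-length, pressing the steel plate with over 0.5 N, the brass plate pushed back 0.3 to 3 mm (x of strip_mid in the frame of tray between -0.08 and 0.08 m and y of strip_mid in the frame of tray between -0.065 and 0.065 m and z of strip_mid in the frame of tray below 0.03 m and contact force between the fingers and strip below 0.1 N and value of joint face between 0.0003 and 0.003 m and contact force between gauge and fixed_plate above 0.5 N and z of gauge_tip in the frame of fixed_edge below -0.015 m and y of gauge_tip in the frame of fixed_edge between -0.038 and 0.038 m and x of gauge_tip in the frame of fixed_edge between -0.002 and 0.012 m and angle between gauge_handle's own z axis and vertical below 0.12 rad and contact force between the fingers and gauge above 2 N and linear speed of gauge below 0.01 m/s); the arm keeps its last pose, push and grip.
It fails at once if the brass plate is forced back more than 4 mm (value of joint face above 0.004 m).
It fails at once if the jar is shoved or knocked over (distance of jar from where it was at the start of the episode above 0.025 m or angle between jar's own z axis and vertical above 0.4 rad).
It fails at once if the maquette is shoved or knocked over (distance of maquette from where it was at the start of the episode above 0.025 m or angle between maquette's own z axis and vertical above 0.4 rad).
It fails at once if the hammer is shoved or knocked over (distance of mallet from where it was at the start of the episode above 0.025 m).
It also fails if it takes over 72 s, if anything falls off the work surface, if the arm or the gripper's body presses on something with over 40 N, if the wrist force passes 120 N, or if a joint passes its speed limit or range.

## Working session

There is one attempt and no reset: what is moved stays moved. The work goes in short steps, Python scripts to look and compute and a shell command to move; the robot and the scene stay as the last step left them, time stands still between calls to the robot, and variables do not carry over. Pictures are saved under pics/ and viewed, at most 10 in all, crops included, and the job is handed in when it is done.

```bash
ls; mkdir -p pics; cat > h.py <<'E'
import numpy as np, cv2
from workcell import arm
from scipy.spatial.transform import Rotation as R
def cloud(name):
    s=arm.sense(); pic,d=arm.camera(name); c=arm.calibration(name)
    v,u=np.mgrid[0:400,0:640].astype(float)
    K=np.array([[c['fx'],0,c['cx']],[0,c['fy'],c['cy']],[0,0,1]])
    un=cv2.undistortPoints(np.stack([u.ravel(),v.ravel()],1)[:,None],K,np.array([c['k1'],0,0,0,0.])).reshape(400,640,2)
    P=np.dstack([un[...,0]*d,un[...,1]*d,d])
    if 'rvec' in c:
        M=cv2.Rodrigues(np.array(c['rvec'],float))[0]; W=(P-np.array(c['tvec']).ravel())@M
    else:
        T=np.array(c['T_tool_cam']); P=P@T[:3,:3].T+T[:3,3]
        W=P@R.from_quat(s['ee_rot']).as_matrix().T+np.array(s['tcp_pos'])
    W[d==0]=np.nan
    return pic,W
E
python3 - <<'E'
from h import *
for n in ("top","scene"):
    pic,W=cloud(n); cv2.imwrite(f"pics/{n}0.png",pic); np.save(f"{n}.npy",W)
    for t in ("strip","tray","block","gauge","clamp","fixed_plate","sprung_edge","jar","maquette","mallet"):
        for r in arm.regions_of(t,n)[:3]:
            w=W[r['pixels']]; print(n,t,round(r['confidence'],2),r['extent'],np.nanmedian(w,0).round(3),np.nanpercentile(w,[2],axis=0).round(3),np.nanpercentile(w,[98],axis=0).round(3))
print(arm.sense())
E
```

```text
pics
top strip 0.84 [310.1, 212.4, 37.8, 15.7] [ 0.513 -0.026  0.121] [[ 0.495 -0.067  0.014]] [[0.532 0.018 0.124]]
top strip 0.7 [354.7, 280.9, 31.8, 18.1] [ 0.333 -0.137  0.024] [[ 0.312 -0.18   0.004]] [[ 0.352 -0.095  0.028]]
top strip 0.65 [263.1, 256.2, 31.6, 34.2] [0.377 0.111 0.024] [[0.344 0.077 0.013]] [[0.407 0.147 0.028]]
top tray 0.85 [411.0, 200.5, 50.7, 64.5] [ 0.481 -0.323  0.006] [[ 0.401 -0.386  0.002]] [[ 0.564 -0.251  0.027]]
top tray 0.61 [369.4, 131.9, 28.0, 27.5] [ 0.712 -0.173  0.068] [[ 0.689 -0.212  0.006]] [[ 0.74 -0.15  0.1 ]]
top block 0.7 [194.9, 208.9, 39.8, 42.7] [0.493 0.255 0.09 ] [[0.444 0.226 0.002]] [[0.537 0.311 0.095]]
top gauge 0.48 [193.4, 226.1, 26.0, 12.9] [0.492 0.266 0.14 ] [[0.478 0.247 0.095]] [[0.504 0.296 0.144]]
top clamp 0.71 [302.2, 167.5, 53.3, 88.5] [ 0.533 -0.033  0.015] [[ 0.432 -0.09   0.007]] [[0.637 0.033 0.099]]
top clamp 0.28 [303.2, 81.6, 35.9, 92.3] [ 0.746 -0.005  0.025] [[ 0.652 -0.05   0.015]] [[0.899 0.025 0.03 ]]
top fixed_plate 0.72 [309.0, 224.5, 35.4, 9.0] [ 0.488 -0.03   0.097] [[ 0.472 -0.075  0.013]] [[0.501 0
[... 2728 characters left out ...]

{'clock': 1.1, 'joint_pos': array([-1.31393994e+00,  4.23111316e-01,  1.62989503e+00, -1.68253919e-05,
        1.08860542e+00, -1.89820434e-02]), 'joint_velocities': array([-0.00059599, -0.00016115,  0.00082358, -0.00083805,  0.00213364,
       -0.00113877]), 'tau': array([-5.56095783e-04, -5.44592786e+01, -2.74053723e+01,  6.44013053e-02,
        1.66331377e-02,  5.41070762e-06]), 'tcp_pos': array([ 0.17024763, -0.60134858,  0.19576995]), 'ee_rot': array([ 9.90503675e-01,  1.37486253e-01, -8.53423187e-06, -8.60032176e-06]), 'force': array([-0.33002722,  0.38081499, -0.00658351]), 'moment': array([-0.01743506,  0.01418193,  0.05859886]), 'gripper_force': 0.0, 'opening': 0.08751163083305365}
```

```bash
python3 - <<'E'
from h import *
im=cv2.imread("pics/top0.png"); cv2.imwrite("pics/crop1.png",cv2.resize(im[70:310,180:480],None,fx=2.5,fy=2.5,interpolation=cv2.INTER_CUBIC))
W=np.load("top.npy")
def fit(n,x0,x1,y0,y1,z0,z1):
    m=(W[...,0]>x0)&(W[...,0]<x1)&(W[...,1]>y0)&(W[...,1]<y1)&(W[...,2]>z0)&(W[...,2]<z1)
    p=W[m]; print(n,m.sum(),cv2.minAreaRect(np.float32(p[:,:2]*1000)),np.median(p[:,2]).round(4))
fit("strip",.45,.57,-.12,.06,.115,.135)
fit("gauge",.44,.56,.2,.33,.13,.16)
fit("blocktop",.42,.56,.2,.34,.08,.1)
fit("tray",.36,.6,-.42,-.2,.015,.035)
fit("plates",.45,.56,-.12,.06,.085,.107)
fit("base",.4,.66,-.12,.06,.006,.018)
s=arm.sense(); print(R.from_quat(s['ee_rot']).as_matrix().round(3), arm.calibration("wrist"))
E
```

```text
strip 460 ((512.3533935546875, -25.392566680908203), (89.77496337890625, 29.810531616210938), 82.05699920654297) 0.1207
gauge 196 ((491.8548583984375, 269.768798828125), (24.501148223876953, 44.65739440917969), 9.670047760009766) 0.1402
blocktop 943 ((491.2921447753906, 271.6603698730469), (90.20716857910156, 81.98484802246094), 8.600152015686035) 0.0906
tray 596 ((482.3116149902344, -319.8258056640625), (140.19908142089844, 170.6663818359375), 88.60680389404297) 0.0243
plates 343 ((516.525390625, -29.365196228027344), (99.72054290771484, 74.37923431396484), 83.2220230102539) 0.0966
base 1498 ((529.2432250976562, -30.432350158691406), (247.6441650390625, 167.82518005371094), 3.712491750717163) 0.0126
[[ 0.962  0.272 -0.   ]
 [ 0.272 -0.962  0.   ]
 [-0.    -0.    -1.   ]] {'fx': 276.88143034152824, 'fy': 276.88143034152824, 'cx': 319.43533501885133, 'cy': 196.9662692248283, 'k1': -0.019424945642189325, 'T_tool_cam': array([[ 3.43314130e-04, -9.69503211e-01, -2.45078367e-01,
         6.51570962e-02],
       [ 9.99999743e-01,  1.78618030e-04,  6.94240333e-04,
        -3.39368849e-04],
       [-6.29292816e-04, -2.45078543e-01,  9.69503023e-01,
        -1.89354232e-01],
       [ 0.00000000e+00,  0.00000000e+00,  0.00000000e+00,
         1.00000000e+00]])}
```

View pics/crop1.png

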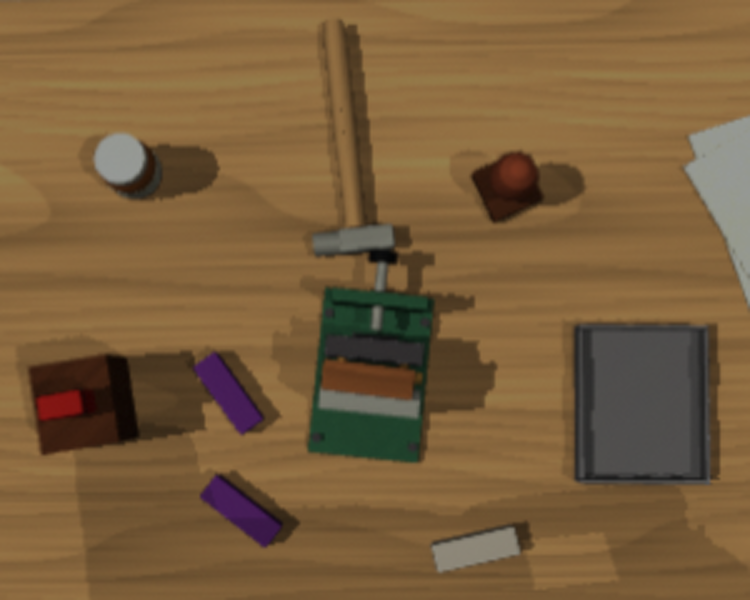

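Candidates for the strip: wooden one on the clamp, top-image (327,222); purple at (272,227) and (277,274); white at (371,290). I pick the wooden one lying on the clamp at z≈0.12. The block and gauge (204,231) stand on the left, and the tray (437,232) is on the right.

```bash
python3 -m inch '[[[0.34,0.58,0],0.367],[[0.34,0.58,0],0.367],[[0.34,0.58,0],0.367],[[0.34,0.58,0],0.367],[[0.34,0.58,0],0.367],[[0.34,0.58,0],0.367],[[0.34,0.58,0],0.367],[[0.34,0.58,0],0.367]]' 1
python3 -m inch '[[[0.344,0.572,0],0],[[0.344,0.572,0],0],[[0.344,0.572,0],0],[[0.344,0.572,0],0],[[0.344,0.572,0],0],[[0.344,0.572,0],0],[[0.344,0.572,0],0],[[0.344,0.572,0],0]]'
python3 - <<'E'
from h import *
pic,W=cloud("wrist"); cv2.imwrite("pics/w1.png",pic)
for n,x0,x1,y0,y1,z0,z1 in [("strip",.45,.57,-.12,.06,.112,.135),("plates",.45,.56,-.12,.06,.085,.104)]:
    m=(W[...,0]>x0)&(W[...,0]<x1)&(W[...,1]>y0)&(W[...,1]<y1)&(W[...,2]>z0)&(W[...,2]<z1)
    p=W[m]; print(n,m.sum(),cv2.minAreaRect(np.float32(p[:,:2]*1000)),np.median(p[:,2]).round(4))
s=arm.sense(); print(R.from_quat(s['ee_rot']).as_matrix().round(3),s['joint_pos'])
E
```

```text
clock: 1.9
tcp_pos: [0.3416, -0.308, 0.1959]
ee_rot: [0.752, 0.659, 0.0, -0.0]
force: [-0.5, -0.5, -0.1]
opening: 0.0878
gripper_force: 0.0
clock: 2.7
tcp_pos: [0.5143, -0.0222, 0.196]
ee_rot: [0.754, 0.657, 0.001, 0.0]
force: [-0.1, 0.3, -0.6]
opening: 0.0878
gripper_force: 0.0
strip 2640 ((509.680908203125, -25.16402816772461), (89.06825256347656, 30.022363662719727), 82.10755157470703) 0.1203
plates 1427 ((500.25286865234375, -28.107128143310547), (99.98355865478516, 47.56453323364258), 83.25447082519531) 0.0964
[[ 0.138  0.99   0.   ]
 [ 0.99  -0.138 -0.   ]
 [-0.     0.    -1.   ]] [-6.93747393e-02  2.59705266e-01  1.87409066e+00 -5.16405006e-05
  1.00762537e+00  6.91188023e-02]
```

View pics/w1.png

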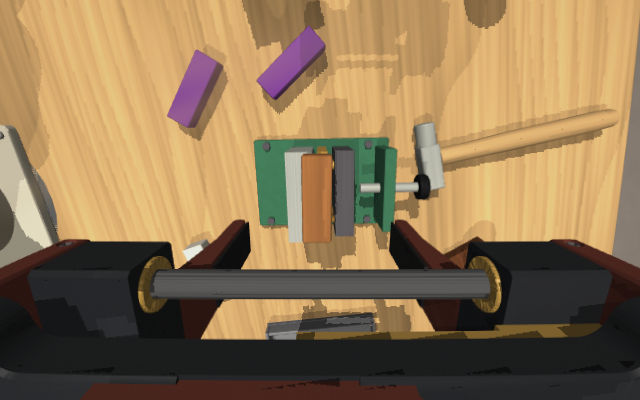

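The wooden strip is at (317,197), between the steel plate and the jaw, and it lines up with the fingers. I'll go down and grip it.

```bash
python3 -m inch '[[[-0.007,-0.006,-0.06],0],[[-0.007,-0.006,-0.11],0],[[-0.007,-0.006,-0.15],0],[[-0.007,-0.006,-0.17],0],[[-0.007,-0.006,-0.18],0],[[-0.007,-0.006,-0.188],0],[[-0.007,-0.006,-0.19],0],[[-0.007,-0.006,-0.19],0]]' 1
python3 -m inch '[[[0,0,0],0],[[0,0,0],0],[[0,0,0],0],[[0,0,0],0],[[0,0,0],0],[[0,0,0],0],[[0,0,0],0],[[0,0,0],0]]' -1
```

```text
clock: 3.55
tcp_pos: [0.5091, -0.0285, 0.1013]
ee_rot: [0.756, 0.655, 0.0, 0.0]
force: [0.3, -0.5, 1.0]
opening: 0.0878
gripper_force: 0.0
clock: 4.35
tcp_pos: [0.5087, -0.0283, 0.1007]
ee_rot: [0.755, 0.655, -0.0, -0.0]
force: [1.2, -0.8, 1.4]
opening: 0.027
gripper_force: 0.0
```

```bash
python3 -m inch '[[[0,0,0],0],[[0,0,0],0],[[0,0,0],0],[[0,0,0],0],[[0,0,0],0],[[0,0,0],0],[[0,0,0],0],[[0,0,0],0]]'
python3 -c "
from h import *
pic,W=cloud('wrist'); cv2.imwrite('pics/w2.png',pic)"
```

```text
clock: 5.15
tcp_pos: [0.5087, -0.0284, 0.1008]
ee_rot: [0.756, 0.655, 0.0, 0.0]
force: [-0.6, -1.0, -0.5]
opening: 0.0005
gripper_force: 0.0
```

View pics/w2.png

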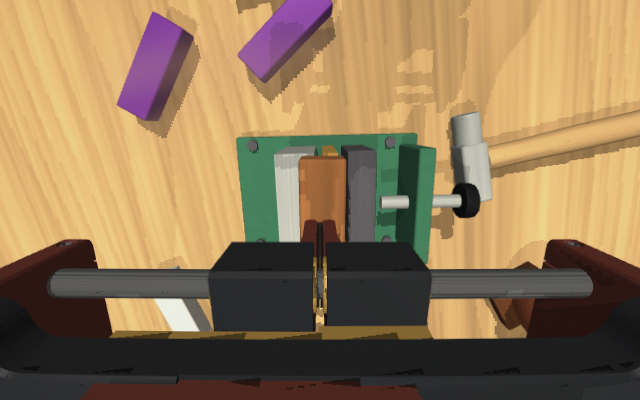

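```bash
python3 - <<'E'
from h import *
c=arm.calibration("wrist");T=np.linalg.inv(c['T_tool_cam'])
for p in ([0,0,0],[0,0,-.019]):
    q=T[:3,:3]@p+T[:3,3]; print(q[:2]/q[2]*c['fx']+[c['cx'],c['cy']],q[2])
for n in ("wrist","top"):
    pic,W=cloud(n)
    for r in arm.regions_of("strip",n)[:4]:
        w=W[r['pixels']]; print(n,round(r['confidence'],2),r['extent'],np.nanmedian(w,0).round(3),np.nanpercentile(w,[2],axis=0).round(3),np.nanpercentile(w,[98],axis=0).round(3))
    for y,x in ((165,322),(180,322),(200,322),(210,322),(225,315),(230,312),(235,308),(240,322)):
        if n=="wrist": print(y,x,W[y,x].round(3),pic[y,x])
s=arm.sense();print(s['tcp_pos'],s['opening'],R.from_quat(s['ee_rot']).as_euler('xyz',degrees=True))
E
```

```text
[321.18863821 221.51912874] 0.19978171588179952
[321.34436245 231.11941269] 0.1813607317634276
wrist 0.88 [119.4, 15.0, 70.6, 105.7] [0.377 0.11  0.024] [[0.343 0.072 0.004]] [[0.408 0.147 0.026]]
wrist 0.79 [295.9, 154.7, 49.3, 89.3] [ 0.514 -0.001  0.12 ] [[ 0.497 -0.03   0.108]] [[0.528 0.019 0.122]]
wrist 0.76 [238.7, 0.5, 94.7, 80.8] [0.496 0.12  0.024] [[0.46  0.09  0.005]] [[0.537 0.142 0.026]]
wrist 0.72 [153.0, 266.6, 60.9, 62.8] [ 0.338 -0.144  0.024] [[ 0.314 -0.172  0.003]] [[ 0.351 -0.119  0.026]]
165 322 [0.515 0.015 0.121] [ 57 100 154]
180 322 [0.514 0.005 0.12 ] [ 57 100 154]
200 322 [ 0.512 -0.007  0.121] [ 56  99 151]
210 322 [ 0.511 -0.014  0.121] [ 55  99 150]
225 315 [ 0.507 -0.017  0.139] [32 40 78]
230 312 [ 0.505 -0.017  0.147] [31 40 78]
235 308 [ 0.503 -0.016  0.154] [32 40 78]
240 322 [ 0.51  -0.018  0.159] [24 25 28]
top 0.78 [256.3, 213.7, 30.8, 27.6] [0.502 0.124 0.024] [[0.464 0.094 0.016]] [[0.538 0.154 0.029]]
top 0.69 [376.8, 279.6, 9.5, 13.7] [ 0.339 -0.166  0.024] [[ 0.324 -0.18   0.015]] [[ 0.353 -0.151  0.028]]
top 0.63 [262.4, 258.5, 22.5, 27.9] [0.387 0.124 0.024] [[ 0.356  0.098 -0.002]] [[0.412 0.152 0.029]]
top 0.48 [368.5, 134.1, 30.3, 26.4] [ 0.712 -0.174  0.061] [[ 0.689 -0.215  0.001]] [[ 0.746 -0.149  0.101]]
[ 0.50871741 -0.02835462  0.10078296] 8.341370636570785e-05 [1.79999044e+02 6.59359646e-05 8.18618762e+01]
```

```bash
python3 - <<'E'
from h import *
pic,W=cloud("wrist")
for v in range(212,244,3): print(v,[(W[v,u,2]*1000).round() for u in range(302,342,4)])
pic,W=cloud("scene"); cv2.imwrite("pics/s2.png",cv2.resize(pic[90:290,190:430],None,fx=3,fy=3,interpolation=cv2.INTER_CUBIC))
E
```

```text
212 [np.float64(120.0), np.float64(121.0), np.float64(120.0), np.float64(119.0), np.float64(120.0), np.float64(120.0), np.float64(121.0), np.float64(119.0), np.float64(121.0), np.float64(118.0)]
215 [np.float64(121.0), np.float64(121.0), np.float64(122.0), np.float64(120.0), np.float64(120.0), np.float64(120.0), np.float64(121.0), np.float64(120.0), np.float64(121.0), np.float64(122.0)]
218 [np.float64(121.0), np.float64(121.0), np.float64(120.0), np.float64(120.0), np.float64(119.0), np.float64(121.0), np.float64(120.0), np.float64(121.0), np.float64(120.0), np.float64(120.0)]
221 [np.float64(120.0), np.float64(133.0), np.float64(132.0), np.float64(132.0), np.float64(128.0), np.float64(129.0), np.float64(132.0), np.float64(132.0), np.float64(132.0), np.float64(119.0)]
224 [np.float64(120.0), np.float64(138.0), np.float64(137.0), np.float64(139.0), np.float64(134.0), np.float64(133.0), np.float64(137.0), np.float64(138.0), np.float64(137.0), np.float64(120.0)]
227 [np.float64(121.0), np.float64(143.0), np.float64(143.0), np.float64(143.0), np.float64(137.0), np.float64(137.0), np.flo
[... 344 characters left out ...]
, np.float64(149.0), np.float64(149.0), np.float64(151.0), np.float64(151.0), np.float64(152.0), np.float64(121.0)]
236 [np.float64(157.0), np.float64(156.0), np.float64(156.0), np.float64(155.0), np.float64(151.0), np.float64(152.0), np.float64(155.0), np.float64(156.0), np.float64(156.0), np.float64(121.0)]
239 [np.float64(160.0), np.float64(159.0), np.float64(159.0), np.float64(160.0), np.float64(157.0), np.float64(156.0), np.float64(160.0), np.float64(160.0), np.float64(160.0), np.float64(160.0)]
242 [np.float64(214.0), np.float64(214.0), np.float64(214.0), np.float64(164.0), np.float64(160.0), np.float64(160.0), np.float64(213.0), np.float64(213.0), np.float64(213.0), np.float64(214.0)]
```

View pics/s2.png

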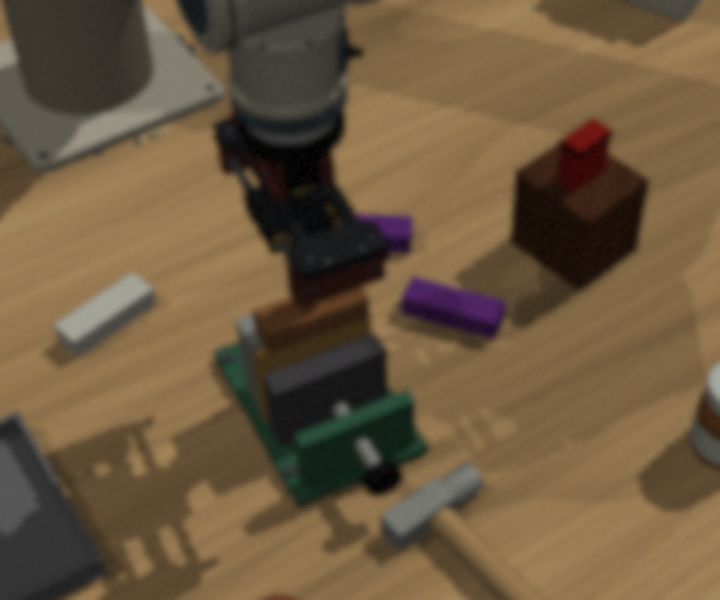

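The fingers shut above the strip: the tips show at z≈0.128 while the TCP reads 0.101, and the strip hasn't moved. I'll open the fingers and measure the tips in that state.

```bash
python3 -m inch '[[[0,0,0],0],[[0,0,0],0],[[0,0,0],0],[[0,0,0],0],[[0,0,0],0],[[0,0,0],0],[[0,0,0],0],[[0,0,0],0]]' 0.4
python3 - <<'E'
from h import *
pic,W=cloud("wrist")
s=arm.sense(); M=R.from_quat(s['ee_rot']).as_matrix(); P=(W-s['tcp_pos'])@M
m=(P[...,2]>-.075)&(P[...,2]<-.021)&(abs(P[...,0])<.02)&(abs(P[...,1])<.06)
for a in range(-60,61,5):
    k=m&(P[...,1]*1000>=a)&(P[...,1]*1000<a+5)
    if k.sum()>3: print(a,k.sum(),(np.percentile(P[k][:,2],[2,50,98])*1000).round(1),(np.percentile(P[k][:,0],[2,98])*1000).round(1))
v,u=np.nonzero(m); print(u.min(),u.max(),v.min(),v.max())
cv2.imwrite("pics/w3.png",cv2.resize(pic[140:300,200:440],None,fx=3,fy=3))
E
```

```text
clock: 6.3
tcp_pos: [0.5087, -0.0284, 0.1008]
ee_rot: [0.756, 0.655, -0.0, -0.0]
force: [-0.3, -0.1, 0.8]
opening: 0.0598
gripper_force: 0.0
-45 54 [-74.7 -68.5 -36.5] [10.8 11.6]
-40 321 [-74.1 -56.7 -28.4] [10.7 11.7]
-35 817 [-74.  -52.8 -28.7] [-8.8 11.6]
-10 4 [-21.3 -21.2 -21. ] [-4.6 13.7]
-5 5 [-21.9 -21.1 -21.1] [-13.7   3.7]
0 8 [-21.4 -21.2 -21. ] [-17.   18.6]
5 4 [-21.6 -21.4 -21.1] [-12.3  10.4]
10 4 [-21.2 -21.2 -21.1] [-15.3  16.8]
25 607 [-73.9 -51.9 -28.2] [-9. 10.]
30 386 [-74.7 -56.5 -29. ] [ 9.5 11.8]
35 218 [-74.3 -61.2 -29.8] [10.7 11.8]
229 410 203 268
```

View pics/w3.png

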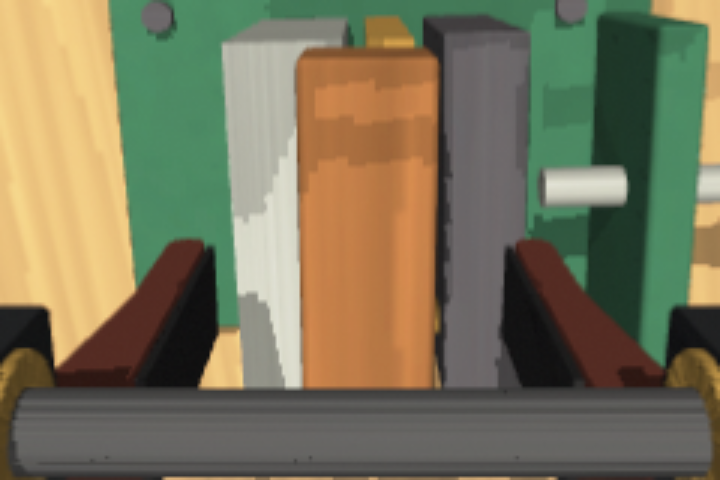

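The tips sit about 28 mm behind the reported TCP, whether the fingers are open or shut, so I'll go 27 mm lower.

```bash
python3 -m inch '[[[0.004,0.004,-0.02],0],[[0.004,0.004,-0.035],0],[[0.004,0.004,-0.045],0],[[0.004,0.004,-0.05],0],[[0.004,0.004,-0.054],0],[[0.004,0.004,-0.054],0],[[0.004,0.004,-0.054],0],[[0.004,0.004,-0.054],0]]'
python3 -m inch '[[[0,0,0],0],[[0,0,0],0],[[0,0,0],0],[[0,0,0],0],[[0,0,0],0],[[0,0,0],0],[[0,0,0],0],[[0,0,0],0]]' -1
```

```text
clock: 7.15
tcp_pos: [0.5109, -0.0264, 0.074]
ee_rot: [0.756, 0.655, 0.0, 0.0]
force: [0.3, -0.0, 1.0]
opening: 0.0617
gripper_force: 0.0
clock: 7.95
tcp_pos: [0.5107, -0.0264, 0.0738]
ee_rot: [0.755, 0.655, -0.0, -0.0]
force: [-0.2, -0.5, -0.1]
opening: 0.0298
gripper_force: 30.0
```

```bash
python3 -m inch '[[[0,0,0.08],0],[[0,0,0.14],0],[[-0.02,-0.1,0.14],0],[[-0.04,-0.2,0.14],0],[[-0.05,-0.3,0.14],0],[[-0.058,-0.4,0.14],0],[[-0.058,-0.5,0.14],0],[[-0.058,-0.58,0.14],0]]'
python3 - <<'E'
from h import *
pic,W=cloud("wrist")
s=arm.sense(); M=R.from_quat(s['ee_rot']).as_matrix(); P=(W-s['tcp_pos'])@M
m=(abs(P[...,0])<.06)&(abs(P[...,1])<.016)&(P[...,2]<0.0)&(P[...,2]>-.06)
p=P[m]; print(s['tcp_pos'],s['opening'],len(p),np.percentile(p,[2,50,98],axis=0).round(3))
m=(W[...,2]>.018)&(W[...,2]<.032)&(W[...,0]>.37)&(W[...,0]<.6)&(W[...,1]<-.2)
print(np.nanpercentile(W[m],[2,98],axis=0).round(3))
E
```

```text
clock: 8.75
tcp_pos: [0.4812, -0.3189, 0.1438]
ee_rot: [0.756, 0.655, -0.0, 0.0]
force: [0.8, -0.2, -0.4]
opening: 0.0301
gripper_force: 30.0
[ 0.48204836 -0.32447949  0.14419143] 0.029686179751233287 6478 [[-0.037 -0.015 -0.05 ]
 [ 0.019 -0.001 -0.046]
 [ 0.051  0.013 -0.034]]
[[ 0.395 -0.39   0.019]
 [ 0.564 -0.251  0.027]]
```

```bash
python3 -m inch '[[[0,0,-0.07],0],[[0,0,-0.14],0],[[0,0,-0.21],0],[[0,0,-0.26],0],[[0,0,-0.29],0],[[0,0,-0.305],0],[[0,0,-0.314],0],[[0,0,-0.316],0]]'
python3 -m inch '[[[0,0,0],0],[[0,0,0],0],[[0,0,0],0],[[0,0,0],0],[[0,0,0],0],[[0,0,0],0],[[0,0,0],0],[[0,0,0],0]]' 0.3
python3 -m inch '[[[0,0,0],0],[[0,0,0],0],[[0,0,0],0],[[0,0,0.05],0],[[0,0,0.1],0],[[0,0,0.2],0],[[0,0,0.3],0],[[0,0,0.36],0]]'
python3 - <<'E'
from h import *
pic,W=cloud("wrist")
for r in arm.regions_of("strip","wrist")[:4]:
    w=W[r['pixels']]; print(round(r['confidence'],2),r['extent'],np.nanpercentile(w,[2,50,98],axis=0).round(3).tolist())
E
```

```text
clock: 9.6
tcp_pos: [0.4822, -0.3166, -0.0138]
ee_rot: [0.755, 0.655, 0.0, 0.0]
force: [-0.1, 0.9, -0.3]
opening: 0.0298
gripper_force: 30.0
clock: 10.4
tcp_pos: [0.4817, -0.3163, -0.0143]
ee_rot: [0.756, 0.655, -0.0, -0.0]
force: [0.2, -0.5, 0.2]
opening: 0.0572
gripper_force: 0.0
clock: 11.2
tcp_pos: [0.4828, -0.3171, 0.1696]
ee_rot: [0.756, 0.655, 0.001, 0.002]
force: [0.4, -0.5, -0.8]
opening: 0.0572
gripper_force: 0.0
0.75 [129.7, 1.1, 67.4, 89.0] [[0.31, -0.183, 0.003], [0.332, -0.139, 0.024], [0.35, -0.096, 0.026]]
0.58 [302.9, 143.1, 30.0, 74.5] [[0.463, -0.359, 0.006], [0.481, -0.314, 0.029], [0.498, -0.273, 0.031]]
```

The strip is in the tray, top at z≈0.029. Next I'll pass over the clamp to measure the uncovered gap.

```bash
python3 -m inch '[[[0.03,0.1,0.02],0],[[0.05,0.2,0.02],0],[[0.058,0.3,0.02],0],[[0.058,0.4,0.02],0],[[0.058,0.48,0.02],0],[[0.058,0.514,0.02],0],[[0.058,0.514,0],0],[[0.058,0.514,-0.03],0]]' 1
python3 -m inch '[[[0,0,0],0],[[0,0,0],0],[[0,0,0],0],[[0,0,0],0],[[0,0,0],0],[[0,0,0],0],[[0,0,0],0],[[0,0,0],0]]'
python3 - <<'E'
from h import *
pic,W=cloud("wrist"); np.save("wc.npy",W); cv2.imwrite("pics/w4r.png",pic); cv2.imwrite("pics/w4.png",cv2.resize(pic[60:260,220:440],None,fx=3,fy=3,interpolation=cv2.INTER_CUBIC))
s=arm.sense();print(s['tcp_pos'])
m=(abs(W[...,2]-.096)<.004)&(W[...,0]>.46)&(W[...,0]<.56)&(W[...,1]>-.11)&(W[...,1]<.04)
n,l,st,c=cv2.connectedComponentsWithStats(m.astype(np.uint8),connectivity=4)
for i in range(1,n):
    if st[i,4]>100: print(st[i],cv2.minAreaRect(np.float32(W[l==i][:,:2]*1000)),np.median(W[l==i][:,2]))
E
```

```text
clock: 12.1
tcp_pos: [0.5109, -0.0593, 0.1499]
ee_rot: [0.755, 0.656, 0.0, 0.0]
force: [1.0, -0.8, 0.1]
opening: 0.0876
gripper_force: 0.0
clock: 12.9
tcp_pos: [0.5108, -0.0594, 0.1509]
ee_rot: [0.755, 0.655, 0.0, 0.0]
force: [0.4, -0.3, 0.2]
opening: 0.0875
gripper_force: 0.0
[ 0.51076266 -0.05933362  0.15086927]
[ 274  112   37  112 3515] ((490.4264831542969, -27.411823272705078), (99.25656127929688, 28.298641204833984), 83.23211669921875) 0.096311021555727
[ 314  112   15  111 1351] ((515.5284423828125, -30.474090576171875), (98.97455596923828, 10.982996940612793), 83.28489685058594) 0.0960522075180085
```

View pics/w4.png

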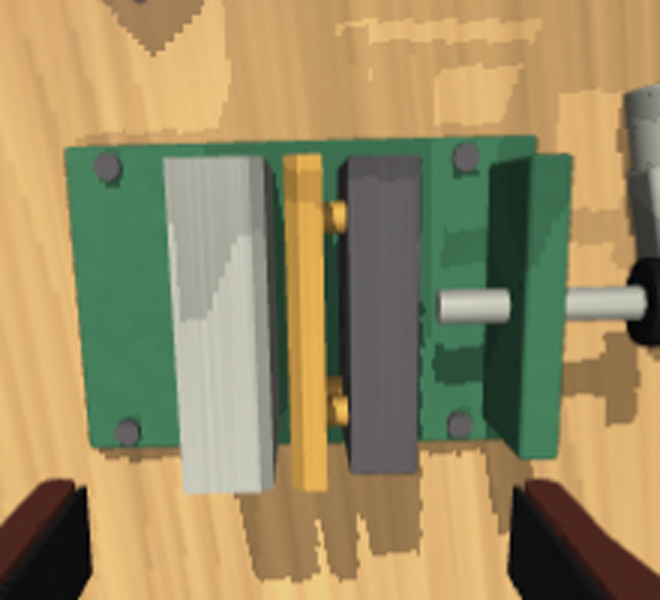

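Steel plate at (220,320) and brass at (305,320) in the crop, with the gap between them uncovered. It's about 5.7 mm wide, centre ≈(0.507,-0.029), yaw ≈-6.7°. Now to the gauge.

```bash
python3 -m inch '[[[0,0.1,0.02],0.03],[[-0.01,0.2,0.03],0.06],[[-0.02,0.3,0.03],0.095],[[-0.03,0.4,0.03],0.095],[[-0.038,0.5,0.03],0.095],[[-0.038,0.6,0.03],0.095],[[-0.038,0.64,0.03],0.095],[[-0.038,0.64,0.03],0.095]]'
python3 - <<'E'
from h import *
pic,W=cloud("wrist"); cv2.imwrite("pics/w5.png",pic)
s=arm.sense();print(s['tcp_pos'],R.from_quat(s['ee_rot']).as_euler('xyz',degrees=True)[2]-90, s['joint_pos'])
for z0,z1 in ((.133,.148),(.084,.097)):
    m=(W[...,2]>z0)&(W[...,2]<z1)&(W[...,0]>.42)&(W[...,0]<.56)&(W[...,1]>.2)&(W[...,1]<.34)
    if z0>.1: m&=(pic[...,2]>1.8*pic[...,1].astype(float))
    print(m.sum(),cv2.minAreaRect(np.float32(W[m][:,:2]*1000)),np.median(W[m][:,2]))
E
```

```text
clock: 13.75
tcp_pos: [0.4916, 0.2636, 0.1658]
ee_rot: [0.648, 0.761, 0.0, 0.0]
force: [-0.2, -0.3, -0.3]
opening: 0.0881
gripper_force: 0.0
[0.49134022 0.26171053 0.16557346] 9.127998274958202 [ 4.68158904e-01  3.61957906e-01  1.80642292e+00 -2.28999242e-04
  9.73478388e-01  3.08974127e-01]
1575 ((489.3053894042969, 269.7041015625), (24.334508895874023, 43.77132034301758), 9.175989151000977) 0.14015078441007991
5567 ((488.85595703125, 270.70867919921875), (90.25171661376953, 80.11458587646484), 8.725726127624512) 0.09033289343385546
```

View pics/w5.png

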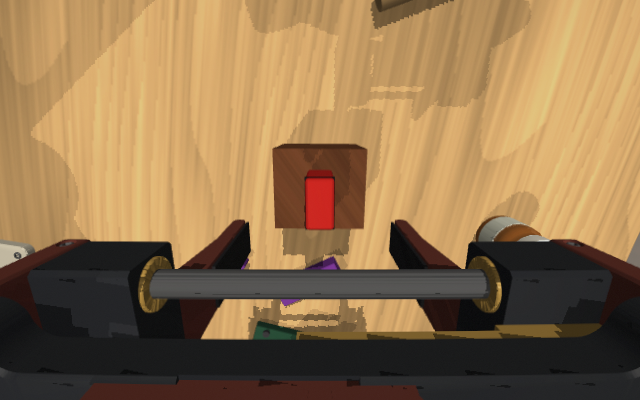

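The red handle is at (320,200), square to the fingers and centred. I'll go down and grip it.

```bash
python3 -m inch '[[[-0.003,0.014,-0.02],0],[[-0.003,0.014,-0.07],0],[[-0.003,0.014,-0.12],0],[[-0.003,0.014,-0.15],0],[[-0.003,0.014,-0.17],0],[[-0.003,0.014,-0.185],0],[[-0.003,0.014,-0.19],0],[[-0.003,0.014,-0.19],0]]'
python3 -m inch '[[[0,0,0],0],[[0,0,0],0],[[0,0,0],0],[[0,0,0],0],[[0,0,0],0],[[0,0,0],0],[[0,0,0],0],[[0,0,0],0]]' -1
python3 -m inch '[[[0,0,0],0],[[0,0,0],0],[[0,0,0],0],[[0,0,0],0],[[0,0,0],0],[[0,0,0],0],[[0,0,0],0],[[0,0,0],0]]'
```

```text
clock: 14.6
tcp_pos: [0.4904, 0.2674, 0.0708]
ee_rot: [0.65, 0.76, 0.0, 0.0]
force: [-0.2, 0.3, -0.0]
opening: 0.0874
gripper_force: 0.0
clock: 15.4
tcp_pos: [0.4902, 0.2677, 0.0708]
ee_rot: [0.65, 0.76, 0.0, 0.0]
force: [-0.7, -0.1, 0.5]
opening: 0.0274
gripper_force: 0.0
clock: 16.2
tcp_pos: [0.4902, 0.2677, 0.0708]
ee_rot: [0.65, 0.76, 0.0, 0.0]
force: [-0.3, 1.3, -0.7]
opening: 0.0238
gripper_force: 30.0
```

```bash
python3 -m inch '[[[0,0,0.04],0],[[0,0,0.1],0],[[0,0,0.18],0],[[0,0,0.24],0],[[0,0,0.26],0],[[0,0,0.26],0],[[0,0,0.26],0],[[0,0,0.26],0]]'
python3 -m inch '[[[0.01,-0.09,0],-0.04],[[0.02,-0.18,0],-0.087],[[0.03,-0.27,0],-0.087],[[0.034,-0.36,0],-0.087],[[0.034,-0.45,0],-0.087],[[0.034,-0.53,0],-0.087],[[0.034,-0.58,0],-0.087],[[0.034,-0.596,0],-0.087]]'
python3 -m inch '[[[0,0,0],0],[[0,0,0],0],[[0,0,0],0],[[0,0,0],0],[[0,0,0],0],[[0,0,0],0],[[0,0,0],0],[[0,0,0],0]]'
cat > meas.py <<'E'
from h import *
import sys
pic,W=cloud("wrist"); cv2.imwrite(sys.argv[1],pic)
s=arm.sense();M=R.from_quat(s['ee_rot']).as_matrix();print(s['tcp_pos'],R.from_quat(s['ee_rot']).as_euler('xyz',degrees=True)[2]-90)
P=(W-s['tcp_pos'])@M
red=(pic[...,2]>2.2*pic[...,1].astype(float))&(pic[...,2]>110)&(abs(P[...,1])<.02)&(abs(P[...,0])<.04)&(P[...,2]<0)
print('handle tool xyz pct',np.percentile(P[red],[3,50,97],axis=0).round(4).tolist(),red.sum())
top=red&(P[...,2]<-.066); 
if top.sum()>20: print('top',cv2.minAreaRect(np.float32(P[top][:,:2]*1000)),np.median(W[top],axis=0))
m=(abs(W[...,2]-.096)<.004)&(W[...,0]>.46)&(W[...,0]<.56)&(W[...,1]>-.11)&(W[...,1]<.04)
n,l,st,c=cv2.connectedComponentsWithStats(m.astype(np.uint8),connectivity=4)
for i in range(1,n):
    if st[i,4]>100: print(st[i],cv2.minAreaRect(np.float32(W[l==i][:,:2]*1000)),cv2.minAreaRect(np.float32(P[l==i][:,:2]*1000)))
E
python3 meas.py pics/w6.png
```

```text
clock: 17.0
tcp_pos: [0.4891, 0.2671, 0.1988]
ee_rot: [0.65, 0.76, -0.002, -0.001]
force: [-0.4, -0.3, -1.2]
opening: 0.0239
gripper_force: 30.0
clock: 17.8
tcp_pos: [0.5063, -0.0325, 0.1993]
ee_rot: [0.748, 0.664, -0.001, -0.001]
force: [0.5, 0.7, -1.6]
opening: 0.0241
gripper_force: 30.0
clock: 18.6
tcp_pos: [0.5072, -0.0303, 0.2008]
ee_rot: [0.747, 0.665, 0.0, 0.0]
force: [0.4, 0.1, -1.3]
opening: 0.0241
gripper_force: 30.0
[ 0.50721711 -0.03030395  0.20079597] -6.691928028134399
handle tool xyz pct [[-0.0177, -0.0117, -0.0707], [0.0155, -0.0014, -0.0693], [0.0236, 0.0092, -0.032]] 3248
top ((4.59283447265625, -1.3497915267944336), (48.86467361450195, 23.160654067993164), 0.6102679371833801) [ 0.50728696 -0.01846014  0.27032555]
[ 292  143   26   76 1538] ((490.8692626953125, -19.39913558959961), (82.35594940185547, 27.058988571166992), 83.20904541015625) ((8.925426483154297, -17.509746551513672), (82.3559341430664, 27.05899429321289), 0.09904179722070694)
[324 143  10  55 548] ((517.9424438476562, -10.890195846557617), (59.151798248291016, 9.826062202453613), 83.76131439208984) ((20.53127670288086, 8.387104034423828), (9.826108932495117, 59.1517333984375), 89.54627227783203)
```

View pics/w6.png

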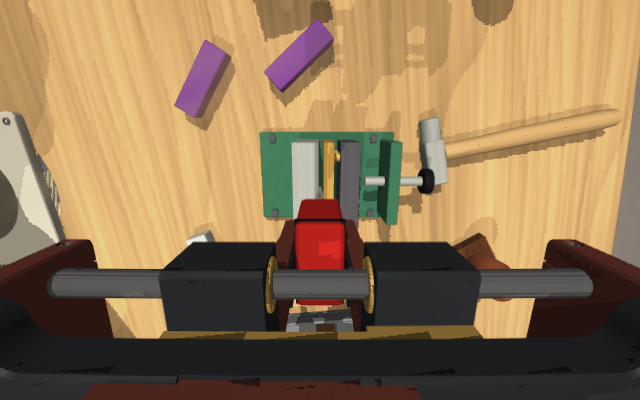

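The gauge is held above the gap, handle at (320,250) and plates at (305,170) and (329,170). The gap sits about 1 mm toward +x of the blade, so I'll descend with that correction while watching the force.

```bash
python3 -m inch '[[[0.002,0,-0.03],0],[[0.002,0,-0.06],0],[[0.002,0,-0.08],0],[[0.002,0,-0.09],0],[[0.002,0,-0.1],0],[[0.002,0,-0.104],0],[[0.002,0,-0.108],0],[[0.002,0,-0.108],0]]'
python3 -m inch '[[[0,0,-0.005],0],[[0,0,-0.01],0],[[0,0,-0.015],0],[[0,0,-0.02],0],[[0,0,-0.025],0],[[0,0,-0.03],0],[[0,0,-0.03],0],[[0,0,-0.03],0]]'
python3 -c "
from h import *
print(np.mean([(arm.camera('wrist'),arm.sense()['force'])[1] for _ in range(6)],0))"
```

```text
clock: 19.45
tcp_pos: [0.5083, -0.0304, 0.1468]
ee_rot: [0.747, 0.665, 0.0, 0.0]
force: [1.0, -0.7, -1.9]
opening: 0.024
gripper_force: 30.0
clock: 20.25
tcp_pos: [0.5082, -0.0304, 0.1317]
ee_rot: [0.747, 0.665, -0.0, -0.0]
force: [-0.6, 0.1, -0.8]
opening: 0.0239
gripper_force: 30.0
[-0.04803799  0.32876937 -1.21199174]
```

```bash
cat > f.py <<'E'
from h import *
a=[];t=[]
for _ in range(6):
    arm.camera('wrist'); s=arm.sense(); a.append(s['force']); t.append(s['tcp_pos'])
M=R.from_quat(s['ee_rot']).as_matrix()
print('F',np.mean(a,0).round(2),'F along clamp x',(np.mean(a,0)@M[:,1]).round(2),'tcp',np.mean(t,0).round(4))
E
python3 -m inch '[[[0,0,-0.005],0],[[0,0,-0.01],0],[[0,0,-0.015],0],[[0,0,-0.02],0],[[0,0,-0.02],0],[[0,0,-0.02],0],[[0,0,-0.02],0],[[0,0,-0.02],0]]'
python3 f.py
python3 -m inch '[[[0,0,-0.003],0],[[0,0,-0.006],0],[[0,0,-0.009],0],[[0,0,-0.01],0],[[0,0,-0.01],0],[[0,0,-0.01],0],[[0,0,-0.01],0],[[0,0,-0.01],0]]'
python3 f.py
```

```text
clock: 21.35
tcp_pos: [0.5082, -0.0303, 0.1219]
ee_rot: [0.747, 0.665, 0.0, 0.0]
force: [0.2, -0.1, -1.4]
opening: 0.0235
gripper_force: 30.0
F [ 0.36  0.25 -1.21] F along clamp x 0.33 tcp [ 0.5082 -0.0303  0.1218]
clock: 22.45
tcp_pos: [0.5084, -0.0304, 0.1168]
ee_rot: [0.747, 0.665, 0.0, 0.0]
force: [1.3, 0.1, -2.8]
opening: 0.0234
gripper_force: 30.0
F [ 1.73 -0.43 -2.2 ] F along clamp x 1.77 tcp [ 0.5084 -0.0304  0.1168]
```

```bash

python3 -m inch '[[[0,0,-0.003],0],[[0,0,-0.006],0],[[0.001,0,-0.009],0],[[0.001,0,-0.012],0],[[0.001,0,-0.012],0],[[0.001,0,-0.012],0],[[0.001,0,-0.012],0],[[0.001,0,-0.012],0]]'
python3 f.py
```

```text
clock: 23.55
tcp_pos: [0.5086, -0.0303, 0.1106]
ee_rot: [0.747, 0.665, -0.0, -0.0]
force: [3.0, -0.1, -3.1]
opening: 0.0239
gripper_force: 30.0
F [ 2.24 -0.15 -4.57] F along clamp x 2.25 tcp [ 0.5086 -0.0303  0.1106]
```

```bash

python3 -m inch '[[[0,0,-0.002],0],[[0,0,-0.004],0],[[0,0,-0.006],0],[[0,0,-0.008],0],[[0,0,-0.008],0],[[0,0,-0.008],0],[[0,0,-0.008],0],[[0,0,-0.008],0]]'
python3 f.py; python3 meas.py pics/w7.png
```

```text
clock: 24.65
tcp_pos: [0.5088, -0.0304, 0.1068]
ee_rot: [0.747, 0.665, 0.0, 0.0]
force: [1.4, -0.0, 1.6]
opening: 0.0241
gripper_force: 30.0
F [ 0.91 -0.33  1.65] F along clamp x 0.94 tcp [ 0.5088 -0.0304  0.1068]
[ 0.50879106 -0.03036374  0.10680269] -6.697886832915557
handle tool xyz pct [[-0.0179, -0.0117, -0.0707], [0.0157, -0.0009, -0.0692], [0.0236, 0.0094, -0.0315]] 3288
top ((4.35588264465332, -1.1047782897949219), (23.557931900024414, 48.46466064453125), 89.27067565917969) [ 0.50888424 -0.0184392   0.17629788]
[ 276  149   40   88 2377] ((492.38525390625, -10.763038635253906), (66.99178314208984, 28.024826049804688), 83.160400390625) ((17.553333282470703, -18.58177947998047), (66.9918212890625, 28.024581909179688), 0.1417454034090042)
[324 149  16  53 750] ((520.0416870117188, 0.3113670349121094), (38.48482894897461, 10.992439270019531), 83.55577087402344) ((31.777849197387695, 7.594236373901367), (10.992633819580078, 38.484840393066406), 89.74641418457031)
```

```bash

python3 -m inch '[[[0,0,-0.002],0],[[0,0,-0.004],0],[[0,0,-0.006],0],[[0,0,-0.008],0],[[0,0,-0.008],0],[[0,0,-0.008],0],[[0,0,-0.008],0],[[0,0,-0.008],0]]'
python3 f.py; python3 meas.py pics/w8.png
```

```text
clock: 25.8
tcp_pos: [0.509, -0.0304, 0.1028]
ee_rot: [0.747, 0.665, 0.0, 0.0]
force: [2.6, -1.0, 1.1]
opening: 0.0237
gripper_force: 30.0
F [ 2.94 -0.39  1.32] F along clamp x 2.96 tcp [ 0.5089 -0.0304  0.1028]
[ 0.50893678 -0.03038777  0.10277589] -6.6990601975697786
handle tool xyz pct [[-0.0179, -0.0117, -0.0707], [0.0156, -0.001, -0.0692], [0.0236, 0.0094, -0.0313]] 3281
top ((4.517263412475586, -1.3251676559448242), (48.920291900634766, 23.406444549560547), 0.7976641058921814) [ 0.50902048 -0.01836824  0.17224904]
[ 275  149   40   88 2431] ((492.23138427734375, -9.704204559326172), (65.31178283691406, 27.48520851135254), 83.07862854003906) ((18.593605041503906, -19.00739097595215), (65.31153106689453, 27.484880447387695), 0.22162866592407227)
[325 149  16  55 749] ((520.5841064453125, 0.03821563720703125), (39.164852142333984, 10.551259994506836), 83.56434631347656) ((31.576908111572266, 8.01522445678711), (10.552000999450684, 39.16494369506836), 89.7358169555664)
```

```bash
python3 -c "
from workcell import arm
print(arm.hand_in())"
```

```text
the job is handed in; nothing more can be done
None
```

I've handed the job in: the cover strip lies in the tray, and the gauge is held upright in the gap on both plates, with the brass plate pushed back about 1.2 mm by my estimate; no verdict was returned.

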